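Run along a carousel rack's stoppers and seat them

TASK

Before the curved vial rack goes into the analyser, run a fingertip along its row of five stoppers, beginning at the end with the upright grip fin, and gently push each one fully home in turn, lifting just enough to pass to the next. Stay low over the row, within about 3 cm of the stoppers, until the last one is seated, then move clear. Grasp and lift nothing, leave the rack standing where it is, and leave the things around it alone.

Things in the scene. Friction and masses are not known exactly. Their poses are not given: they have to be found in the camera images.
- carousel_rack: Loose crescent-shaped vial rack, about 0.9 kg, grey plastic with a white deck; curved band 38 mm wide, deck 38 mm high. Origin on the worktop at the centre of the circle the band follows, NOT on the band (middle line at radius 70 mm). Five white vial necks, 15 mm across, hold a stopper each, at radius 70 mm and +0.84, +0.42, 0, -0.42, -0.84 rad about z from its x axis, 29 mm apart.
- grip_fin (a point): Top of the flat upright grip fin of the rack (30 mm along the radius, 8 mm thick, top 58 mm above the worktop). It stands at one end of the crescent, 34 mm from the first stopper, and marks where the row begins; the other end is plain.
- row_middle (a point): A point of the rack at radius 70 mm on its x axis, 60 mm above the worktop: the level of the stoppers' tops when home, at the third stopper.
- stopper1_top (a point): Centre of the top face of stopper 1 counted from the grip fin: a dark round stopper, 16 mm across with a flat top 13 mm across and an 8 mm tall head; top 60 mm above the worktop when home, up to 65 mm when proud.
- stopper1 (a joint): How far stopper 1 has been pushed in (m): 0 = standing 5 mm proud of its vial neck, 0.005 = fully home with its head on the neck (a hard stop). It slides straight down against about 3 N of friction and stays where it is left; at the start it reads 0 to 0.0015.
- stopper2_top (a point): Centre of the top face of stopper 2 counted from the grip fin: a dark round stopper, 16 mm across with a flat top 13 mm across and an 8 mm tall head; top 60 mm above the worktop when home, up to 65 mm when proud.
- stopper2 (a joint): How far stopper 2 has been pushed in (m): 0 = standing 5 mm proud of its vial neck, 0.005 = fully home with its head on the neck (a hard stop). It slides straight down against about 3 N of friction and stays where it is left; at the start it reads 0 to 0.0015.
- stopper3_top (a point): Centre of the top face of stopper 3 counted from the grip fin: a dark round stopper, 16 mm across with a flat top 13 mm across and an 8 mm tall head; top 60 mm above the worktop when home, up to 65 mm when proud.
- stopper3 (a joint): How far stopper 3 has been pushed in (m): 0 = standing 5 mm proud of its vial neck, 0.005 = fully home with its head on the neck (a hard stop). It slides straight down against about 3 N of friction and stays where it is left; at the start it reads 0 to 0.0015.
- stopper4_top (a point): Centre of the top face of stopper 4 counted from the grip fin: a dark round stopper, 16 mm across with a flat top 13 mm across and an 8 mm tall head; top 60 mm above the worktop when home, up to 65 mm when proud.
- stopper4 (a joint): How far stopper 4 has been pushed in (m): 0 = standing 5 mm proud of its vial neck, 0.005 = fully home with its head on the neck (a hard stop). It slides straight down against about 3 N of friction and stays where it is left; at the start it reads 0 to 0.0015.
- stopper5_top (a point): Centre of the top face of stopper 5 counted from the grip fin: a dark round stopper, 16 mm across with a flat top 13 mm across and an 8 mm tall head; top 60 mm above the worktop when home, up to 65 mm when proud.
- stopper5 (a joint): How far stopper 5 has been pushed in (m): 0 = standing 5 mm proud of its vial neck, 0.005 = fully home with its head on the neck (a hard stop). It slides straight down against about 3 N of friction and stays where it is left; at the start it reads 0 to 0.0015.
- loose_vial: Loose capped vial, 26 mm diameter, 78 mm tall, 30 g, standing inside the hollow of the crescent; origin at the centre of its underside. A bystander.
- specimen_cup: Loose lidded specimen cup, 65 mm diameter, 66 mm tall; origin at the centre of its underside. A bystander.
- petri_dish: Loose covered petri dish, 63 mm diameter, 13 mm tall; origin at the centre of its underside. A bystander.
- cover_glass_box: Loose small carton, 40x55x32 mm; origin at the centre of its underside. A bystander.
There are look-alikes about, which are no part of the job. Of the things that look like the carousel_rack, the larger one is meant.

How it is judged:
By the outcome, as a careful person would: the job done as asked, in the order asked, and still so for the second after the job is handed in, with the robot touching nothing.
It also fails if it takes over 45 s, if anything falls off the work surface, if the arm or the gripper's body presses on something with over 40 N, if the wrist force passes 120 N, or if a joint passes its speed limit or range.

ROBOT

A 6-joint arm with a two-finger parallel gripper is mounted at the origin on a cart in front of the work surface, level with it; the furniture and walls round the work are solid. World frame = base frame: x ahead of the robot, y to its left, z up, the work surface at z = 0. Lengths are in m, angles in rad, forces in N, time in s.
With the tool pointing down it reaches from about 0.3 to 0.95 m from the base axis. Payload 3.1 kg.
Tool frame: the origin (TCP) lies at the very end of the fingers, on their centre line; the grasp point (between the pads) lies 19 mm behind it; z points along the fingers, y is the direction in which the jaws open and shut (so a half turn about z gives the same grasp; the last joint's range is limited). The gripper opens to 85 mm and grips with 20 to 120 N. Pads are 22 mm wide; open, the fingers measure 114 mm over their backs; the gripper's body (76 mm by 85 mm) begins 54 mm behind the grasp point. The pads swing forward as they close: fully open they stand 13 mm farther back than shut.
Start: joints at [1.26, 0.308, 1.634, -0, 1.2, -0.07], TCP at [0.149, 0.607, 0.231] pointing down, gripper open.
Joint ranges: [-3.06, 3.06], [-0.79, 1.96], [0.05, 2.63], [-1.19, 4.34], [0.05, 2.64], [-2.94, 2.94]. Speed limits (rad/s): [2.79, 2.79, 3.14, 3.14, 3.14, 3.14].

INTERFACE

Orientations are given as a unit quaternion [w, x, y, z].
In Python, from rig import robot, eyes gives the robot as it stands. Calls block until the motion is done:
- robot.move_to(position, orientation): joint-space move of the TCP to a pose.
- robot.servo_line(position, rot=None, max_speed=0.15, stop_force=None): straight line of the TCP; rot=None keeps the orientation; max_speed is the mean speed in m/s. With stop_force (N) it stops when the force on the tool has changed by that much, and returns True; else False.
- robot.movej(angles): joint-space move.
- robot.open_gripper() and robot.grab(effort=None): open the fingers fully, or close them until they stop; effort is the grip in N (None keeps the last).
- robot.pause(seconds).
- robot.inverse_kinematics(position, orientation): joint angles nearest the present ones, or None.
- robot.observe(): the state.
- eyes.snapshot(name): name is "scene" or "top"; returns the picture (400x640x3 uint8, red, green, blue); there is no depth.
- eyes.camera_model(name): a dict with "K" (3x3 intrinsics, pixels), "world_from_camera" (4x4, takes a point from camera to world coordinates). Camera axes: x right, y down, z forward; pixel columns grow to the right and rows downward; lengths in m; the calibration is good to about 2 mm. A picture is of the moment at which its call begins. camera_model takes no time and is no camera call.
A pose or a line that the arm cannot do raises robot.MotionError and nothing moves.
- robot.close_job(): hands the job in, once; it reports no verdict.
The state is a dict: "clock": time; "joint_pos": joint angles; "joint_vel": joint speeds; "effort": joint torques, N m; "tool_pos": TCP position; "tcp_rot": TCP orientation; "force": force on the tool from outside, world axes, zero at the start; "wrist_torque": the same for the moment, N m; "grip_width": finger opening in m.
Only numpy, scipy, OpenCV 4.12 (cv2) and the standard library are available. Lean on these libraries where they do the work, as an engineer would, in place of code of your own. Each camera call takes 0.05 s, during which the arm holds its last target.

## Working session

There is one attempt and no reset: what is moved stays moved. The work goes in short steps, each a Python script; the robot and the scene stay as the last script left them, time stands still between calls to the robot, and variables do not carry over. Pictures are saved under pics/ and viewed, and the job is handed in when it is done.

```bash
mkdir -p pics
python3 - <<'E'
from rig import robot, eyes
import cv2, numpy as np
for n in ("scene","top"):
    im=eyes.snapshot(n); cv2.imwrite(f"pics/{n}0.png",im[:,:,::-1]); m=eyes.camera_model(n)
    print(n,np.round(m["K"],1).tolist(),np.round(m["world_from_camera"],3).tolist())
o=robot.observe(); print(o)
E
```

```text
scene [[369.6, 0.0, 320.3], [0.0, 369.6, 196.8], [0.0, 0.0, 1.0]] [[0.898, -0.22, 0.382, 0.252], [-0.44, -0.483, 0.757, -0.466], [0.019, -0.847, -0.531, 0.549], [0.0, 0.0, 0.0, 1.0]]
top [[396.5, 0.0, 318.4], [0.0, 396.5, 199.8], [0.0, 0.0, 1.0]] [[0.007, -0.988, 0.157, 0.416], [-1.0, -0.008, -0.007, 0.21], [0.008, -0.157, -0.988, 1.198], [0.0, 0.0, 0.0, 1.0]]
{'clock': 0.1, 'joint_pos': array([ 1.26030979e+00,  3.08929278e-01,  1.63507535e+00,  1.79574539e-05,
        1.19971794e+00, -6.97292703e-02]), 'joint_vel': array([ 0.00076488, -0.00350063, -0.00315529,  0.00084043, -0.00066253,
        0.00103916]), 'effort': array([-3.82470143e-04, -4.16406190e+01, -2.77643538e+01, -1.91282711e-04,
        4.10508859e-03,  7.26887180e-06]), 'tool_pos': array([0.14883029, 0.60623889, 0.2301472 ]), 'tcp_rot': array([-2.09453067e-04,  1.20091284e-01,  9.92762282e-01, -1.04419095e-03]), 'force': array([-0.4693293 ,  0.09299748, -0.05506655]), 'wrist_torque': array([-0.03854888,  0.05047743,  0.01253691]), 'grip_width': 0.08524544673001246}
```

View pics/scene0.png

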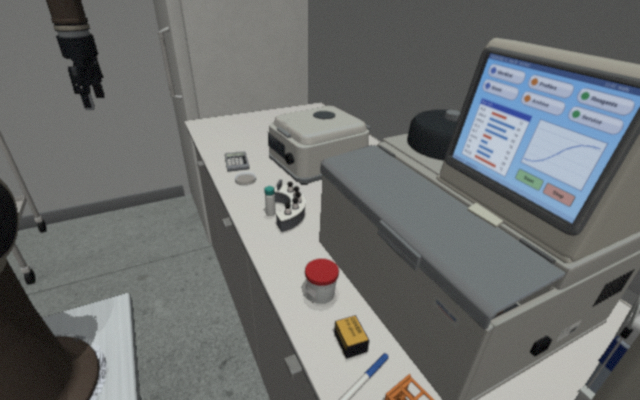

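View pics/top0.png

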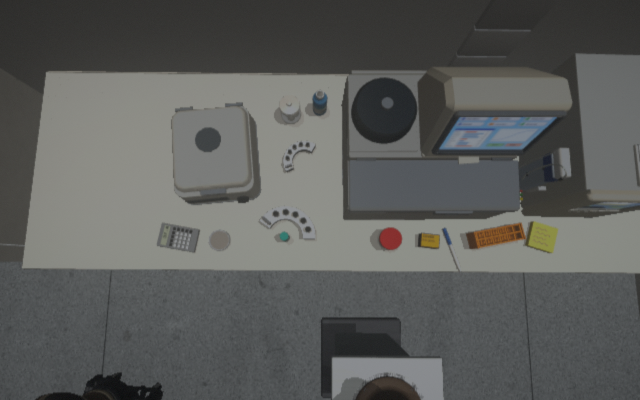

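The larger rack is at about (288,222) in the top view, with the teal vial in its hollow at (284,237). The smaller look-alike is at (298,155). I'll zoom in on the larger one.

Run:
```python
import cv2
a=cv2.imread("pics/top0.png")[195:255,245:335]; b=cv2.imread("pics/scene0.png")[170:240,250:330]
cv2.imwrite("pics/topz.png",cv2.resize(a,None,fx=8,fy=8,interpolation=cv2.INTER_CUBIC))
cv2.imwrite("pics/scenez.png",cv2.resize(b,None,fx=8,fy=8,interpolation=cv2.INTER_CUBIC))
```

```text
(no output)
```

View pics/topz.png

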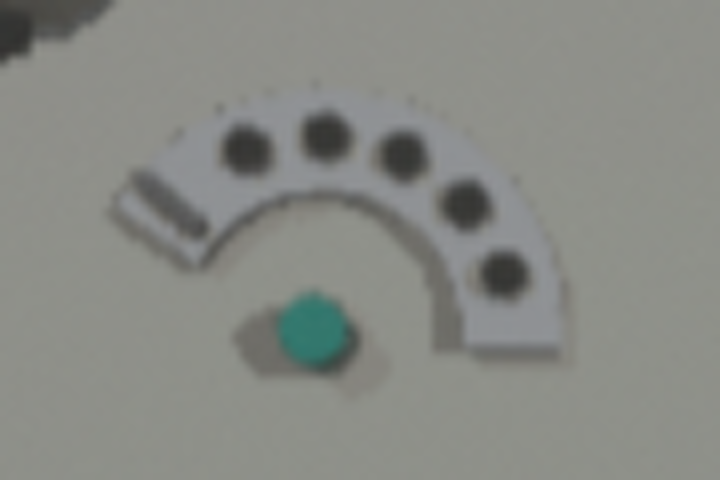

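View pics/scenez.png

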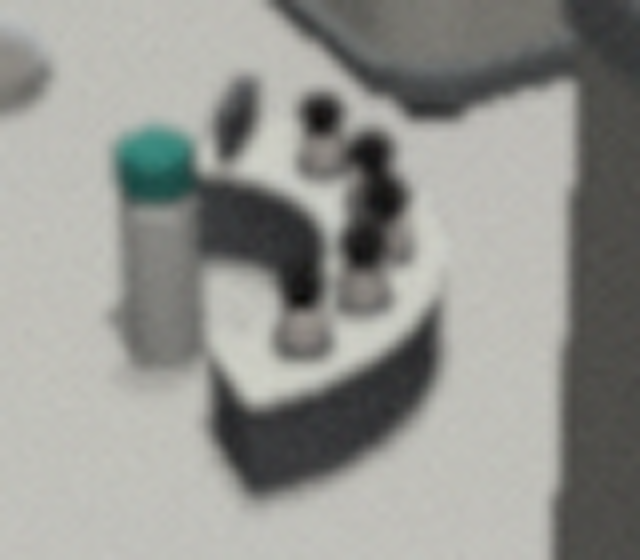

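Both views show the fin at the left (+y) end: zoomed pixel (170,205) in the top view, with stopper 1 next to it. Next I'll measure the stopper centres.

```bash
cat > h.py <<'E'
import numpy as np, cv2
from rig import robot, eyes
from scipy.optimize import least_squares
def ray(n,uv,z):
    m=eyes.camera_model(n);K=np.array(m["K"]);T=np.array(m["world_from_camera"])
    d=T[:3,:3]@np.linalg.solve(K,[uv[0],uv[1],1]);c=T[:3,3]
    return c+d*(z-c[2])/d[2]
def blobs(bgr,box,f=8,amin=15,amax=70,thr=95):
    x0,y0,x1,y1=box
    g=cv2.resize(cv2.cvtColor(bgr,cv2.COLOR_BGR2GRAY)[y0:y1,x0:x1],None,fx=f,fy=f,interpolation=cv2.INTER_CUBIC)
    n,l,s,c=cv2.connectedComponentsWithStats((g<thr).astype(np.uint8))
    return [(x0+(c[i][0]+.5)/f-.5,y0+(c[i][1]+.5)/f-.5,s[i][4]/f/f,s[i][2]/f,s[i][3]/f) for i in range(1,n) if amin<s[i][4]/f/f<amax]
def fit(P):
    a=np.array([.84,.42,0,-.42,-.84])
    def r(p): return np.r_[P[:,0]-p[0]-.07*np.cos(p[2]+a),P[:,1]-p[1]-.07*np.sin(p[2]+a)]
    s=min((least_squares(r,[P[:,0].mean(),P[:,1].mean(),t]) for t in np.arange(0,6.2,.7)),key=lambda s:s.cost)
    t=a+s.x[2]
    return s.x, r(s.x), np.c_[s.x[0]+.07*np.cos(t),s.x[1]+.07*np.sin(t)]
E
python3 - <<'E'
from h import *
im=cv2.imread("pics/top0.png")
for thr in (80,100):
    B=blobs(im,(268,205,335,255),thr=thr,amin=8)
    print(np.round(B,2).tolist())
B=sorted(b for b in B if b[2]>20 and b[1]<232)
P=np.array([ray("top",b[:2],.061)[:2] for b in B]);print(np.round(P,4))
if len(P)==5:
    x,r,Q=fit(P);print(x,np.round(r*1e3,1),np.round(Q,4).tolist())
    print('vial',ray("top",(245+313/8-.5,195+328/8-.5),.078))
    T=np.linalg.inv(eyes.camera_model("scene")["world_from_camera"])
    for q in Q:
        c=T@[*q,.061,1];u=np.array(eyes.camera_model("scene")["K"])@c[:3];u=u[:2]/u[2];print('scene px',u,'zoom',(u-[250,170])*8+4)
    print('fin',ray("top",(245+170/8-.5,195+205/8-.5),.058),np.linalg.norm(ray("top",(245+170/8-.5,195+205/8-.5),.058)[:2]-Q[0]))
E
```

```text
[[285.3, 211.69, 20.67, 5.25, 4.88], [275.36, 213.41, 21.23, 5.25, 5.0], [294.92, 214.06, 19.92, 4.88, 5.25], [302.78, 220.21, 20.47, 5.25, 5.25], [307.51, 228.89, 19.94, 5.25, 4.88]]
[[285.3, 211.73, 28.83, 6.0, 6.0], [275.4, 213.42, 29.45, 6.12, 6.0], [294.93, 214.09, 28.48, 5.88, 6.12], [302.77, 220.19, 28.88, 6.38, 6.12], [307.51, 228.94, 28.05, 6.0, 5.88], [284.32, 237.03, 64.83, 10.38, 8.62]]
[[0.5562 0.3256]
 [0.5614 0.2972]
 [0.5548 0.2692]
 [0.5372 0.2464]
 [0.5121 0.2324]]
[ 0.4917213   0.2991299  -0.44289226] [-0.  -0.3 -0.2  0.   0.5 -0.6 -0.4  0.1  0.4  0.4] [[0.5563, 0.3262], [0.5617, 0.2975], [0.555, 0.2691], [0.5372, 0.2459], [0.5116, 0.232]]
vial [0.49167487 0.29920242 0.078     ]
scene px [288.02860213 183.3100275 ] zoom [308.22881701 110.48022002]
scene px [294.14014664 187.93350598] zoom [357.12117311 147.46804784]
scene px [296.03031364 193.73885981] zoom [372.24250914 193.91087849]
scene px [293.05545514 199.81028779] zoom [348.44364115 242.4823023 ]
scene px [285.39307159 205.03621806] zoom [287.14457271 284.28974446]
fin [0.536924   0.35325809 0.058     ] 0.033263007028695245
```

The fit residuals are 0.6 mm or less, the fin is 33 mm from stopper 1 (34 mm given), and the vial sits at the centre of the circle. The scene view disagrees by about 1.6 px (4 mm). I'll close the fingers, hover above stopper 1 and use the known TCP position to resolve this.

Run:
```python
from h import *
from scipy.spatial.transform import Rotation as R
robot.grab(20)
th=-.443
best=None
for s in (1,-1):
    y=s*np.array([np.cos(th),np.sin(th),0]);z=np.array([0,0,-1.]);x=np.cross(y,z)
    q=R.from_matrix(np.c_[x,y,z]).as_quat()[[3,0,1,2]]
    for p in ((.557,.326,.18),(.512,.232,.06)):
        j=robot.inverse_kinematics(list(p),q.tolist()); print(s,p,j)
    if j is not None and (best is None or abs(j[5])<best[0]): best=(abs(j[5]),q)
q=best[1];np.save("q.npy",q)
robot.move_to([.557,.3255,.14],q.tolist())
o=robot.observe();print(o["tool_pos"],o["force"],o["clock"],o["grip_width"])
for n in("scene","top"):
    im=eyes.snapshot(n)[:,:,::-1];cv2.imwrite(f"pics/{n}1.png",im)
    T=np.linalg.inv(eyes.camera_model(n)["world_from_camera"]);u=eyes.camera_model(n)["K"]@(T@[*o["tool_pos"],1])[:3];u=u[:2]/u[2]
    x0,y0=(np.round(u)-[40,35]).astype(int);print(n,u,(u-[x0,y0])*8+4,x0,y0)
    cv2.imwrite(f"pics/{n}1z.png",cv2.resize(im[y0:y0+70,x0:x0+80],None,fx=8,fy=8,interpolation=cv2.INTER_CUBIC))
```

```text
1 (0.557, 0.326, 0.18) [ 4.62071862e-01  3.95573620e-01  1.62484647e+00 -4.44089210e-16
  1.12117256e+00  9.05071862e-01]
1 (0.512, 0.232, 0.06) [ 3.47985241e-01  4.11807661e-01  1.88991506e+00 -4.44089210e-16
  8.39869931e-01  7.90985241e-01]
-1 (0.557, 0.326, 0.18) [ 4.62071862e-01  3.95573620e-01  1.62484647e+00 -4.44089210e-16
  1.12117256e+00 -2.23652079e+00]
-1 (0.512, 0.232, 0.06) [ 3.47985241e-01  4.11807661e-01  1.88991506e+00 -4.44089210e-16
  8.39869931e-01 -2.35060741e+00]
[0.55652195 0.32651595 0.14026598] [-0.78622053  0.24968047  0.51972891] 2.7 7.968847948529595e-05
scene [287.20154157 156.00928181] [325.61233257 284.07425447] 247 121
top [272.14369577 209.68068027] [325.14956613 281.44544215] 232 175
```

View pics/scene1z.png

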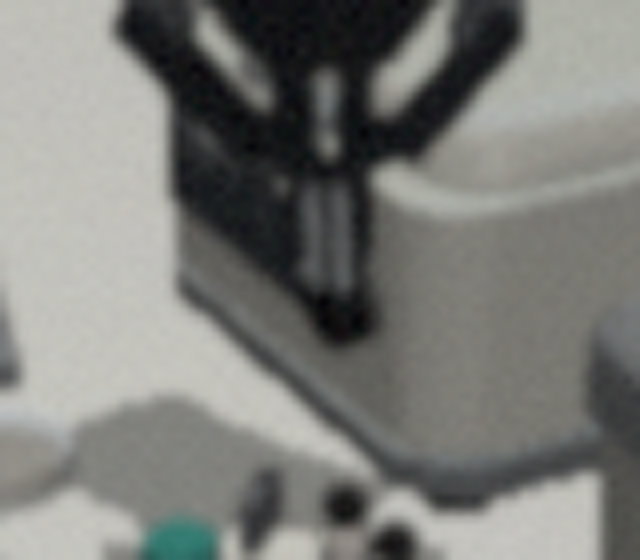

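View pics/top1z.png

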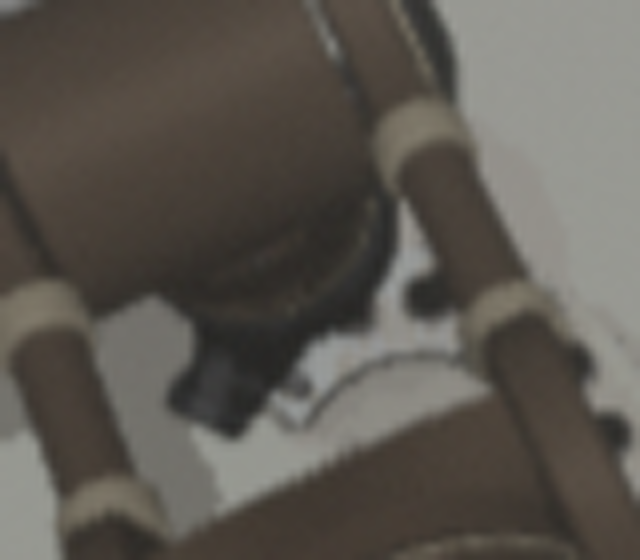

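In the same scene picture the tip is in line with stopper 1: columns 343 and 345 zoomed, with the TCP projecting to 325. So the sideways offset is scene-camera bias and the top fit holds. The shut fingertips look up to about 13 mm beyond the reported TCP, so I'll descend under force guard and learn the tip height from stopper 1.

```bash
cat >> h.py <<'E'
Q=np.array([[0.5563,0.3262],[0.5617,0.2975],[0.555,0.2691],[0.5372,0.2459],[0.5116,0.232]])
def press(i,zlow,f=8):
    r=robot.servo_line([*Q[i],zlow],max_speed=.015,stop_force=f)
    o=robot.observe();print(i+1,r,np.round(o["tool_pos"],4),np.round(o["force"],1),o["clock"],flush=True)
    return r,o
E
python3 - <<'E'
from h import *
robot.servo_line([*Q[0],.092],max_speed=.05,stop_force=6)
o=robot.observe();print(o["tool_pos"],o["force"],o["clock"])
r,o=press(0,.056)
robot.pause(.2);o=robot.observe();print(o["tool_pos"],o["force"])
E
```

```text
[0.55669846 0.32636855 0.09246427] [-0.14909061 -0.30455988  0.20462537] 3.9083
1 True [0.5563 0.3262 0.0601] [-1.5  0.2  4.7] 5.825
[0.55627142 0.3261969  0.06004521] [-0.57125287 -0.36438603  5.02668147]
```

The stop at z = 0.0601 matches the home height of 0.060, so the TCP really is the finger end. I'll press a bit more to confirm the hard stop.

Run:
```python
from h import *
r,o=press(0,.057,8)
robot.pause(.2);o=robot.observe();print(o["tool_pos"],o["force"])
```

```text
1 True [0.5564 0.3262 0.0601] [-2.2 -1.2  4.9] 6.2333
[0.55636201 0.32618353 0.06004748] [-0.1003802  -0.67468401  4.94751284]
```

Run:
```python
from h import *
for i in range(1,5):
    p=robot.observe()["tool_pos"]
    robot.servo_line([*Q[i-1],.075],max_speed=.05)
    if robot.servo_line([*Q[i],.075],max_speed=.05,stop_force=5):
        print("touched in transit",robot.observe()); break
    r,o=press(i,.056,10)
    robot.pause(.15);o=robot.observe();print(np.round(o["tool_pos"],4),np.round(o["force"],1))
    if not r or not .0593<o["tool_pos"][2]<.0606: print("CHECK");break
```

```text
2 True [0.5616 0.2975 0.06  ] [-0.4  0.1  4.3] 8.5917
[0.5616 0.2975 0.0601] [-0.6 -0.4  5.9]
3 True [0.5549 0.2691 0.06  ] [-0.8 -0.1  5.4] 10.9083
[0.555  0.2691 0.0601] [-1.3  0.3  5.4]
4 True [0.5372 0.2459 0.0601] [-0.3 -0.7  4.3] 13.225
[0.5372 0.2459 0.0601] [-0.5 -0.5  5.1]
5 True [0.5116 0.232  0.06  ] [-0.5  0.7  4.6] 15.5417
[0.5116 0.232  0.06  ] [-0.1 -0.7  5.1]
```

All five stopped at z = 0.060. Now I'll move clear, back towards the start pose so the camera's view is open, and check.

Run:
```python
from h import *
robot.servo_line([*Q[4],.2],max_speed=.12)
robot.movej([1.26,0.308,1.634,0,1.2,-0.07])
robot.pause(.3)
for n in("scene","top"): cv2.imwrite(f"pics/{n}2.png",eyes.snapshot(n)[:,:,::-1])
im=cv2.imread("pics/top2.png")
B=sorted(b for b in blobs(im,(268,205,335,255),thr=100,amin=8) if b[1]<232)
P=np.array([ray("top",b[:2],.058)[:2] for b in B]);x,r,_=fit(P);print(x,np.abs(r).max(),robot.observe()["clock"])
a=cv2.imread("pics/scene0.png")[170:240,250:330];b=cv2.imread("pics/scene2.png")[170:240,250:330]
cv2.imwrite("pics/cmp.png",cv2.resize(np.hstack([a,b]),None,fx=5,fy=5,interpolation=cv2.INTER_CUBIC))
d=cv2.absdiff(cv2.imread("pics/top0.png"),im).max(2);ys,xs=np.where(d>40);print(len(xs),xs.min() if len(xs) else 0,xs.max() if len(xs) else 0,ys.min() if len(ys) else 0, ys.max() if len(ys) else 0)
```

```text
[ 0.49182281  0.299128   -0.44250738] 0.0006030105612416445 19.3083
436 85 162 373 399
```

View pics/cmp.png

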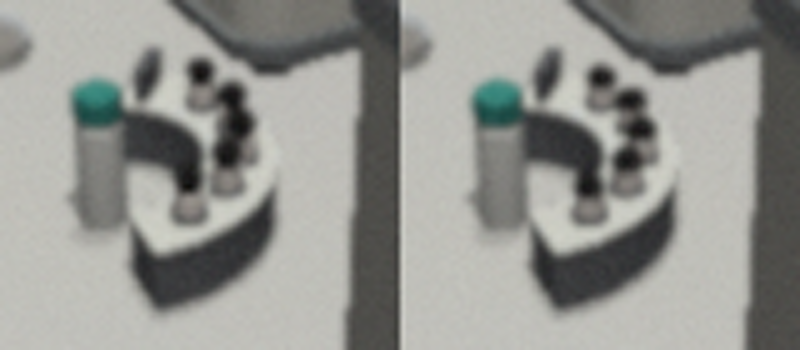

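In the before/after picture all five stoppers sit lower in the right half, for example stopper 1 at about (602,78) there against (200,72) on the left. The rack, fin and vial have not moved, and the only large top-view change is the gripper at the image's lower left.

```bash
python3 -c "
from rig import robot
robot.close_job();print(robot.observe()['clock'])"
```

```text
the job is handed in; nothing more can be done
the job is handed in; nothing more can be done
```

All five stoppers on the larger rack are pushed home, in order from the grip-fin end, and the job is handed in. I used the shut fingertips with a light force-guarded push (8–10 N trigger) and stayed about 15 mm over the seated tops between stoppers. I then moved clear, with about 19 s on the clock before handing in.

- **Seating:** every push stopped at a tip height of 0.0600–0.0601 m, against 0.060 m for fully home. A second push on stopper 1 gave no further movement. The before/after picture shows all five lower.
- **Rack and surroundings:** the rack centre, refitted from the top view, moved about 0.1 mm, which is within measurement noise. The vial and the other things around it showed no change in the top picture.
- **Disagreements:** the scene camera put the stoppers about 4 mm to one side of the top-camera positions. Its picture of the tip showed a similar offset, so I treated that as camera bias and used the top camera. That picture also made the fingertips look up to about 13 mm beyond the reported TCP, but the contact heights showed they were not.

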